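# Feed a low watch tin from the tray into the walnut dispenser

### The arm

A 6-joint arm with a two-finger parallel gripper is mounted at the origin on the work surface. World frame = base frame: x ahead of the robot, y to its left, z up, the work surface at z = 0. Lengths are in m, angles in rad, forces in N, time in s.
With the tool pointing down it reaches from about 0.3 to 0.875 m from the base axis. Payload 6.4 kg.
Tool frame: the origin (TCP) lies at the very end of the fingers, on their centre line; the grasp point (between the pads) lies 19 mm behind it (arm.tcp_to_grasp is the distance from the TCP to the grasp point, in m); x points along the fingers, z is the direction in which the jaws open and shut, and the axes are right-handed (so a half turn about x gives the same grasp; the last joint's range is limited). The gripper opens to 85 mm and grips with 20 to 120 N. Pads are 22 mm wide; open, the fingers measure 114 mm over their backs; the gripper's body (76 mm by 85 mm) begins 54 mm behind the grasp point. The pads swing forward as they close: fully open they stand 13 mm farther back than shut.
Start: joints at [-1.44, 0.181, 1.607, -0, 1.354, -0.206], TCP at [0.19, -0.543, 0.231] pointing down, gripper open.
Joint ranges: [-2.99, 2.99], [-0.89, 2.07], [0.3, 2.58], [-1.14, 4.28], [0, 2.63], [-3.12, 3.12]. Speed limits (rad/s): [2.57, 2.57, 3.01, 3.14, 3.14, 3.14].

### API

Orientations are given as [roll, pitch, yaw] about the fixed x, y, z axes, in that order (R = Rz(yaw) Ry(pitch) Rx(roll)).
In Python, from station import arm gives the robot as it stands. The module is installed in compiled form; this text tells all that it offers.
- The arm moves only by the tool carry_out, never from a script. Its argument "rows" is a list of rows, each an object with "offset": the shift along the tool's x, y, z in cm, a list of three; "rotation": the turn, a rotation vector about the tool's x, y, z in rad, a list of three. In form: [{"offset": [tx, ty, tz], "rotation": [rx, ry, rz]}, ...]. A call has 1 to 12 rows; each row is the pose to reach, as a shift and turn from the pose commanded when the call began, along the tool's axes at that moment; what a row does not reach only later rows make up. A row lasts 1/10 s, in which the tool goes at most 50 mm and 8.59 degrees, less where a joint would pass 70% of its speed; a pose out of reach is approached as far as the arm can. A call with a gripper value outside its range is refused whole. "grip" is the opening, from 0 (shut) to 1 (fully open), set as the call begins (left out, the last holds). The fingers move at their own pace and stop on an object; "grip_force" is the grip in N (left out, the last holds). Time passes only in rows, so rows that repeat a pose let the fingers close. It gives the time, the measured TCP pose, the force and the opening at its end, in the units of the state.
- arm.get_obs(): the state, without advancing time (a new reading comes with each control period).
- arm.read_camera(name): name is "scene" or "top"; returns the picture (384x512x3 uint8, red, green, blue); there is no depth.
- arm.get_calibration(name): a dict with "intrinsics" (3x3 intrinsics, pixels), "rvec" (rotation vector, rad) and "tvec" (3), from world to camera coordinates, as OpenCV has them. Camera axes: x right, y down, z forward; pixel columns grow to the right and rows downward; lengths in m; the calibration is good to about 2 mm. A picture is of the moment at which its call begins. get_calibration takes no time and is no camera call.
- arm.job_done(): hands the job in, once; it reports no verdict.
The state is a dict: "t": time; "joint_pos": joint angles; "qd": joint speeds; "joint_efforts": joint torques, N m; "position": TCP position; "tool_rot": TCP orientation; "force": force on the tool from outside, world axes, zero at the start; "moment": the same for the moment, N m; "width": finger opening in m.
Only numpy, scipy, OpenCV 4.12 (cv2) and the standard library are available. Lean on these libraries where they do the work, as an engineer would, in place of code of your own. Each camera call takes 0.05 s, during which the arm holds its last target. There are 200 camera calls.

### The job

The single low tin has slid into a corner of the steel tray, where fingers do not fit round it: draw it clear with a light press on its flat lid, lift it out, and load it flat into the walnut dispenser, in the lane that already holds a low tin, lowering it onto that tin rather than dropping it. The lids are glass, so never press hard; leave the two tall tins standing in the tray and everything else where it is.

Things in the scene. Friction and masses are not known exactly. Their poses are not given: they have to be found in the camera images.
- low_tin: the tin to load: round aluminium watch-part tin, 46 mm in diameter, 18 mm high, 30 to 65 g. Origin at the centre of its underside, z up through the lid. It stands flat in one corner of the tray, 1 to 2 mm off both walls, so that no finger fits between tin and walls
- low_tin_lid (a point): centre of the low tin's lid: flat and flush all over, aluminium rim and glass window. A fingertip grips it well while the polished tray floor does not (tin on tray: friction about 0.25), so pressing about 5 N on the middle of the lid drags the tin along. The glass cracks if more than 35 N press the tin on the tray or on the tin below it
- tall_tin_a: a tall tin, same make and diameter (46 mm) but 28 mm high, about 60 g, standing in another corner of the tray. Origin at the centre of its underside. Stays in the tray, upright
- tall_tin_b: a second tall tin like tall_tin_a in a third corner of the tray. Origin at the centre of its underside. Stays in the tray, upright
- tray: open rectangular stainless tray, fixed, on a green mat; origin at the centre of its underside, 3 mm above the worktop. Outside 146 mm along its x, 206 mm along its y, 35 mm high; floor and upright walls 3 mm thick
- tray_floor (a point): centre of the tray's inner floor (140 mm in x by 200 mm in y; rim 32 mm above it). The three tins stand in three of its corners, their centres 46 mm in x and 76 mm in y from here; which tin is in which corner varies; the fourth corner and the middle are free
- rack: walnut gravity-feed dispenser, fixed: six upright lanes in a row along its y axis, loaded from the open top. Origin at the underside, midway along the row (lane centres at x = 0, y = -140, -84, -28, 28, 84, 140 mm). 342 mm wide, 62 mm deep, with a 24 mm apron along its front (-x). Lane floors 6 mm above the origin. The inner four lanes hold one tin each
- rack_top (a point): top of the dispenser, 77 mm above its underside, over the origin. Each lane is 50 by 50 mm inside, between 6 mm boards whose upper edges are 3 mm ridges sloping into the lanes. Front and back of each lane have a 34 mm wide upright slot open at the top, so two fingers set front and back (along the rack's x) can go down the lane with a tin
- rack_low: the low tin already in the dispenser, 46 mm in diameter, 18 mm high, standing on the floor of one of the four inner lanes; origin at the centre of its underside. The tray's low tin must come to stand on it, its underside 18 mm above this origin
- rack_tall_a: tall tin (46 mm diameter, 28 mm high) in another lane, origin at the centre of its underside; stays there
- rack_tall_b: tall tin (46 mm diameter, 28 mm high) in another lane, origin at the centre of its underside; stays there
- rack_tall_c: tall tin (46 mm diameter, 28 mm high) in another lane, origin at the centre of its underside; stays there
- dome: bystander: glass dust dome on a black base over a movement holder, 92 mm in diameter, 75 mm high, loose; origin at the centre of its underside
- loupe: bystander: steel eye loupe, 33 mm in diameter, 28 mm high, standing loose; origin at the centre of its underside
- driver_a: bystander: chrome precision screwdriver, 112 mm long along its x, 9 mm thick, lying loose; origin under its middle
- driver_b: bystander: chrome precision screwdriver, 98 mm long along its x, 9 mm thick, lying loose; origin under its middle
Things that resemble listed ones, but are neither listed nor needed, are in the scene too. What is shaped like the low_tin but orange is not meant. What is shaped like the tall_tin_a but pink is not meant.

How it is judged:
By the outcome, as a careful person would: the job done as asked, in the order asked, and still so for the second after the job is handed in, with the robot touching nothing.
It also fails if it takes over 58 s, if anything falls off the work surface, if the arm or the gripper's body presses on something with over 40 N, if the wrist force passes 120 N, or if a joint passes its speed limit or range.

## Working session

There is one attempt and no reset: what is moved stays moved. The work goes in short steps, Python scripts to look and compute and a tool call to move; the robot and the scene stay as the last step left them, time stands still between calls to the robot, and variables do not carry over. Pictures are saved under pics/ and viewed, about 8 in all and at most 12, crops included, and the job is handed in when it is done.

Besides the shell and the picture viewer there is one more tool, called after "Emit:" as name(argument=value, ...), one argument or row to a line, values as JSON. carry_out: Moves the arm, as the interface text tells. Its arguments: {"type":"object","properties":{"rows":{"type":"array"},"grip":{"type":"number"},"grip_force":{"type":"number"}},"required":["rows"]}

```bash
mkdir -p pics; cat > h.py <<'E'
from station import arm
import numpy as np, cv2
from scipy.spatial.transform import Rotation as R
def cam(n):
    c=arm.get_calibration(n); K=np.array(c['intrinsics'],float); Rm=cv2.Rodrigues(np.array(c['rvec'],float))[0]; return K,Rm,np.array(c['tvec'],float).ravel()
def ray(n,u,v,z):
    K,Rm,t=cam(n); o=-Rm.T@t; d=Rm.T@np.linalg.inv(K)@np.array([u,v,1.]); return o+d*(z-o[2])/d[2]
def proj(n,p):
    K,Rm,t=cam(n); q=K@(Rm@np.array(p)+t); return q[:2]/q[2]
def snap(n,f,crop=None,s=1):
    im=cv2.cvtColor(arm.read_camera(n),cv2.COLOR_RGB2BGR); cv2.imwrite('pics/raw_'+f,im)
    if crop: x0,y0,x1,y1=crop; im=im[y0:y1,x0:x1]
    cv2.imwrite('pics/'+f,cv2.resize(im,None,fx=s,fy=s,interpolation=cv2.INTER_CUBIC))
E
python3 - <<'E'
from h import *
snap('top','t1.png',s=1.5); snap('scene','s1.png',s=1.5)
o=arm.get_obs()
for k in o: print(k,np.round(o[k],3))
print(R.from_euler('xyz',o['tool_rot']).as_matrix().round(3))
for n in('top','scene'):
    K,Rm,t=cam(n); print(n,(-Rm.T@t).round(3),K[0,0],Rm[2].round(2))
E
```

```text
t 0.1
joint_pos [-1.44   0.181  1.608  0.     1.354 -0.206]
qd [ 0.001 -0.003 -0.002 -0.001  0.    -0.001]
joint_efforts [ 1.0000e-03 -4.4588e+01 -3.5224e+01 -0.0000e+00  4.0000e-03  0.0000e+00]
position [ 0.19  -0.542  0.23 ]
tool_rot [2.924 1.569 1.69 ]
force [ 0.352  0.944 -0.255]
moment [-0.071 -0.058  0.014]
width 0.085
[[-0.     0.944  0.33 ]
 [ 0.002  0.33  -0.944]
 [-1.     0.    -0.002]]
top [0.459 0.008 0.801] 367.72927516829526 [ 0.17 -0.01 -0.99]
scene [1.195 0.117 0.975] 466.46530768915943 [-0.57 -0.1  -0.82]
```

View pics/t1.png

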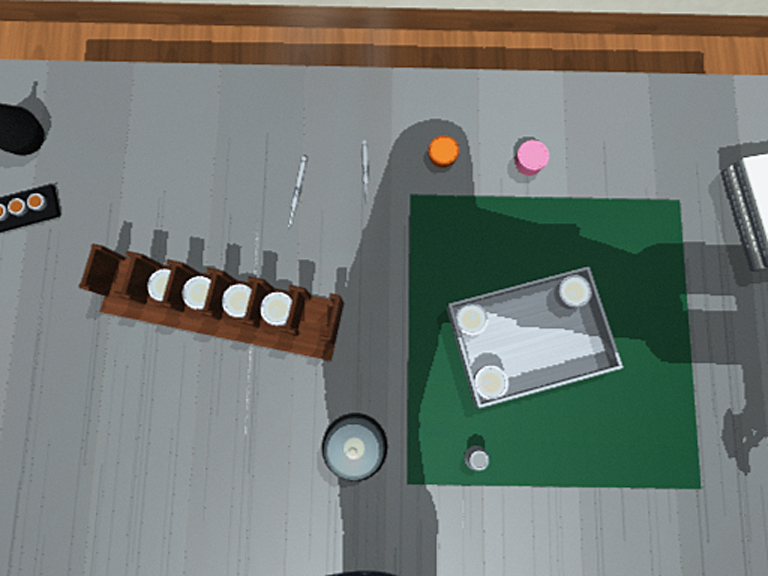

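View pics/s1.png

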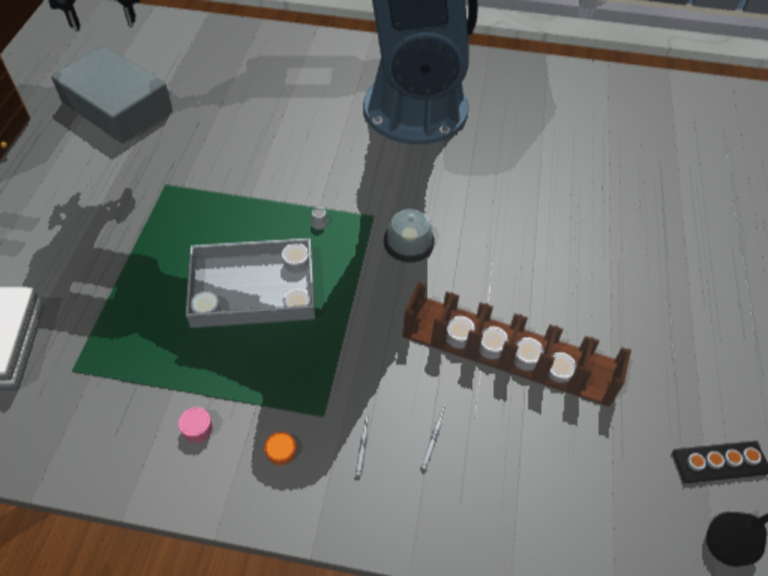

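The top view shows the tray at about (535,337) with tins at (471,320), (575,291) and (491,382). The rack sits at the left, its apron towards the robot, with tins at about (160,286), (197,292), (238,300) and (277,308). Next I'll zoom in and triangulate.

```bash
python3 - <<'E'
from h import *
t=cv2.imread('pics/raw_t1.png'); s=cv2.imread('pics/raw_s1.png')
def c(im,x,y): return cv2.resize(im[y:y+100,x:x+133],(400,300),interpolation=cv2.INTER_CUBIC)
# top: tray, rack ; scene: tray, rack
a=c(t,290,174);b=cv2.resize(t[155:245,50:235],(400,195),interpolation=cv2.INTER_CUBIC);b=cv2.copyMakeBorder(b,0,105,0,0,0)
d=c(s,110,145);e=cv2.resize(s[185:275,262:427],(400,218),interpolation=cv2.INTER_CUBIC);e=cv2.copyMakeBorder(e,0,82,0,0,0)
cv2.imwrite('pics/z1.png',np.vstack([np.hstack([a,b]),np.hstack([d,e])]))
top=dict(A=(471,320),B=(575,291),C=(491,382)); sc=[(295,254),(296,300),(204,302)]
for z in(.024,.034):
  for k,v in top.items(): p=ray('top',v[0]/1.5,v[1]/1.5,z); print('top',k,z,p.round(4))
  for v in sc: print('sc',v,z,ray('scene',v[0]/1.5,v[1]/1.5,z).round(4))
for v in [(449,304),(589,268),(622,367),(479,407)]: print('rim',ray('top',v[0]/1.5,v[1]/1.5,.038).round(4))
for z in(.024,.034):
  for v in [(160,286),(197,292),(238,300),(277,308)]: print('rt',z,ray('top',v[0]/1.5,v[1]/1.5,z).round(4))
  for v in [(461,331),(494,341),(529,351),(562,367)]: print('rs',z,ray('scene',v[0]/1.5,v[1]/1.5,z).round(4))
E
```

```text
top A 0.024 [ 0.5478 -0.1184  0.024 ]
top B 0.024 [ 0.5923 -0.2679  0.024 ]
top C 0.024 [ 0.4616 -0.1456  0.024 ]
sc (295, 254) 0.024 [ 0.4573 -0.1437  0.024 ]
sc (296, 300) 0.024 [ 0.5525 -0.1177  0.024 ]
sc (204, 302) 0.024 [ 0.5864 -0.2662  0.024 ]
top A 0.034 [ 0.5466 -0.1168  0.034 ]
top B 0.034 [ 0.5906 -0.2644  0.034 ]
top C 0.034 [ 0.4616 -0.1436  0.034 ]
sc (295, 254) 0.034 [ 0.465 -0.141  0.034]
sc (296, 300) 0.034 [ 0.5593 -0.1152  0.034 ]
sc (204, 302) 0.034 [ 0.5928 -0.2622  0.034 ]
rim [ 0.5681 -0.0855  0.038 ]
rim [ 0.6234 -0.2841  0.038 ]
rim [ 0.4851 -0.3237  0.038 ]
rim [ 0.4278 -0.1261  0.038 ]
rt 0.024 [0.588  0.3245 0.024 ]
rt 0.024 [0.5804 0.2714 0.024 ]
rt 0.024 [0.57   0.2126 0.024 ]
rt 0.024 [0.5596 0.1568 0.024 ]
rs 0.024 [0.56   0.1592 0.024 ]
rs 0.024 [0.5687 0.2134 0.024 ]
rs 0.024 [0.5766 0.2698 0.024 ]
rs 0.024 [0.596  0.3224 0.024 ]
rt 0.034 [0.5863 0.3204 0.034 ]
rt 0.034 [0.5788 0.268  0.034 ]
rt 0.034 [0.5686 0.2099 0.034 ]
rt 0.034 [0.5583 0.1549 0.034 ]
rs 0.034 [0.5667 0.1588 0.034 ]
rs 0.034 [0.5753 0.2124 0.034 ]
rs 0.034 [0.5831 0.2682 0.034 ]
rs 0.034 [0.6023 0.3202 0.034 ]
```

View pics/z1.png

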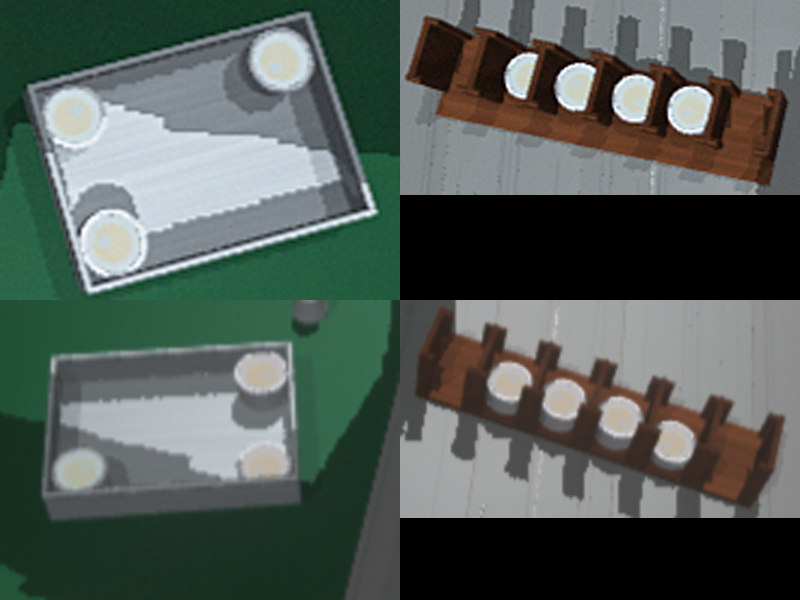

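The low tin is tray tin A: its two rays meet at low height, and the tray geometry predicts (0.5496, -0.1194). The low rack tin looks like the far one, at y≈0.32. Next I'll work out the first move and zoom in on the rack.

```bash
cat >> h.py <<'E'
def off(p,heading=None):
    o=arm.get_obs(); M=R.from_euler('xyz',o['tool_rot']).as_matrix()
    d=M.T@(np.array(p)-o['position'])*100
    hd=np.degrees(np.arctan2(M[1,2],M[0,2])); r=None
    if heading is not None:
        # target: x down, z along heading
        h=np.radians(heading); Z=np.array([np.cos(h),np.sin(h),0]); X=np.array([0,0,-1.]); T=np.column_stack([X,np.cross(Z,X),Z])
        r=R.from_matrix(M.T@T).as_rotvec().round(4)
    print('t',round(o['t'],2),'pos',np.round(o['position'],4),'hd',hd.round(2),'F',np.round(o['force'],1),'w',round(o['width'],4)); print('off cm',d.round(2),'rot',r)
E
python3 - <<'E'
from h import *
off([.549,-.119,.10],-74.2)
t=cv2.imread('pics/raw_t1.png'); s=cv2.imread('pics/raw_s1.png')
a=cv2.resize(t[155:245,50:235],(800,389),interpolation=cv2.INTER_CUBIC)
e=cv2.resize(s[185:275,262:427],None,fx=2.3,fy=2.3,interpolation=cv2.INTER_CUBIC)
e=cv2.copyMakeBorder(e,0,0,0,800-e.shape[1],0)
cv2.imwrite('pics/z2.png',np.vstack([a,e]))
for n,im,box in(('top',t,(50,155,235,245)),('scene',s,(262,185,427,275)),('top',t,(290,174,423,274)),('scene',s,(110,145,243,245))):
    x0,y0,x1,y1=box; h=cv2.cvtColor(im,cv2.COLOR_BGR2HSV)[y0:y1,x0:x1]
    m=((h[...,2]>165)&(h[...,1]<90)).astype(np.uint8); cs,_=cv2.findContours(m,cv2.RETR_EXTERNAL,cv2.CHAIN_APPROX_NONE)
    for c in cs:
        if cv2.contourArea(c)<80: continue
        pts=c[:,0,:].astype(float)+[x0,y0]
        out=[]
        for z in(.024,.034):
            w=np.array([ray(n,u,v,z)[:2] for u,v in pts],np.float32)*1000
            (cx,cy),r=cv2.minEnclosingCircle(w); out.append((round(cx,1),round(cy,1),round(r,1)))
        print(n,pts.mean(0).round(1),cv2.contourArea(c),out)
E
```

```text
t 0.1 pos [ 0.19   -0.5422  0.2305] hd -70.7 F [ 0.4  0.9 -0.3] w 0.0853
off cm [ 13.11  47.87 -28.06] rot [ 0.061  -0.0015 -0.0003]
top [183.8 205.3] 319.5 [(559.5, 157.8, 23.6), (558.2, 155.9, 23.3)]
top [157.5 199.8] 283.5 [(570.4, 213.2, 23.4), (568.9, 210.5, 23.1)]
top [130.8 194.2] 267.0 [(580.8, 270.7, 23.5), (579.2, 267.3, 23.2)]
top [105.5 188.8] 179.0 [(590.9, 322.3, 22.6), (589.2, 318.3, 22.3)]
scene [300.1 253.3] 120.0 [(651.6, 153.3, 26.7), (657.3, 152.9, 26.4)]
scene [374.7 243.1] 183.5 [(591.2, 321.9, 22.9), (597.6, 319.7, 22.6)]
scene [277.9 250.9] 466.0 [(651.8, 106.4, 54.6), (657.5, 106.5, 54.0)]
scene [352.4 232.9] 189.5 [(573.4, 269.3, 23.1), (579.9, 267.7, 22.9)]
scene [329.2 225.6] 184.0 [(562.9, 212.1, 23.0), (569.5, 211.1, 22.8)]
scene [306.8 218.1] 175.0 [(552.9, 157.3, 23.0), (559.6, 156.9, 22.8)]
scene [332.4 194.3] 188.0 [(469.9, 217.9, 38.0), (477.5, 216.8, 37.6)]
scene [312.8 193.4] 253.5 [(476.8, 166.8, 36.8), (484.3, 166.3, 36.4)]
scene [292.4 190.6] 139.5 [(477.3, 114.7, 27.8), (484.9, 114.7, 27.5)]
top [355.8 243. ] 3157.5 [(514.7, -211.3, 120.4), (514.0, -208.5, 118.9)]
top [383.2 193.7] 296.5 [(593.4, -268.2, 22.6), (591.7, -264.6, 22.3)]
scene [136. 201.] 134.0 [(585.5, -267.3, 19.4), (591.9, -263.2, 19.2)]Traceback (most recent call last):
  File "<stdin>", line 16, in <module>
  File "h.py", line 7, in ray
    K,Rm,t=cam(n); o=-Rm.T@t; d=Rm.T@np.linalg.inv(K)@np.array([u,v,1.]); return o+d*(z-o[2])/d[2]
           ~~~^^^
  File "h.py", line 5, in cam
    c=arm.get_calibration(n); K=np.array(c['intrinsics'],float); Rm=cv2.Rodrigues(np.array(c['rvec'],float))[0]; return K,Rm,np.array(c['tvec'],float).ravel()
ValueError: time passes only in moves, steps and waits
```

View pics/z2.png

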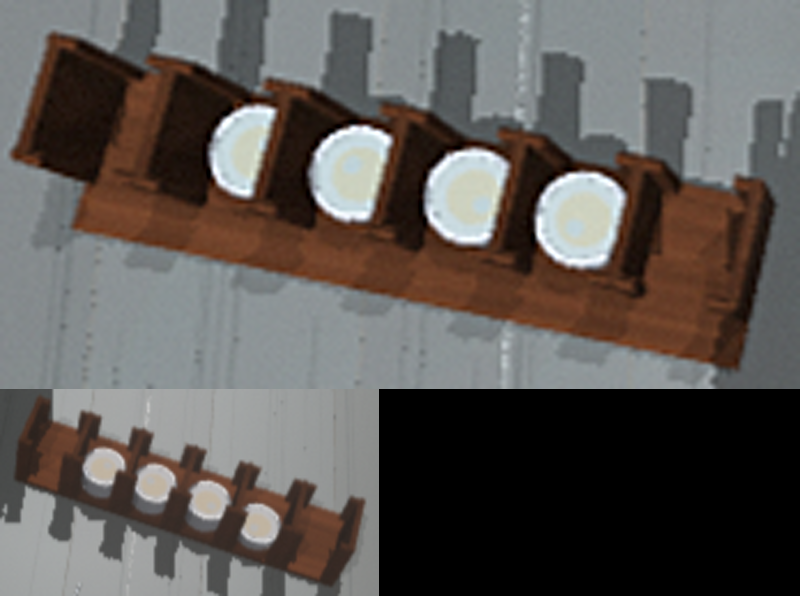

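The rack fit puts the low-tin lane (fourth inner lane) at about (0.590, 0.322), with rack yaw about -10.4°. The two views agree to about 1 mm at 24 mm lid height. Now I'll move above the tray tin with the jaws shutting.

Emit:
carry_out(
  rows=[
    {"offset":[6,48,-28],"rotation":[0.06,0,0]},
    {"offset":[6,48,-28],"rotation":[0.06,0,0]},
    {"offset":[6,48,-28],"rotation":[0.06,0,0]},
    {"offset":[6,48,-28],"rotation":[0.06,0,0]},
    {"offset":[6,48,-28],"rotation":[0.06,0,0]},
    {"offset":[6,48,-28],"rotation":[0.06,0,0]},
    {"offset":[6,48,-28],"rotation":[0.06,0,0]},
    {"offset":[6,48,-28],"rotation":[0.06,0,0]},
    {"offset":[13,47.9,-28.1],"rotation":[0.061,0,0]},
    {"offset":[13,47.9,-28.1],"rotation":[0.061,0,0]},
    {"offset":[13,47.9,-28.1],"rotation":[0.061,0,0]},
    {"offset":[13,47.9,-28.1],"rotation":[0.061,0,0]},
  ],
  grip=0,
  grip_force=20,
)

```text
t: 1.3
position: [0.5495, -0.116, 0.0989]
tool_rot: [-2.47, 1.568, 2.52]
force: [0.3, -0.0, 0.9]
width: -0.0001
```

```bash
python3 - <<'E'
from h import *
off([.5485,-.119,.034],-74.2)
E
```

```text
t 1.3 pos [ 0.5495 -0.116   0.0989] hd -74.09 F [ 0.3 -0.   0.9] w -0.0001
off cm [ 6.49 -0.16  0.28] rot [ 0.002  -0.0022  0.0018]
```

Emit:
carry_out(
  rows=[
    {"offset":[4,0,0],"rotation":[0,0,0]},
    {"offset":[6,0,0],"rotation":[0,0,0]},
    {"offset":[6.4,0,0],"rotation":[0,0,0]},
    {"offset":[6.4,0,0],"rotation":[0,0,0]},
    {"offset":[6.4,0,0],"rotation":[0,0,0]},
  ],
)

```text
t: 1.8
position: [0.5502, -0.1199, 0.0386]
tool_rot: [0.868, 1.569, -0.427]
force: [-0.3, -0.5, 0.6]
width: -0.0001
```

```bash
python3 - <<'E'
from h import *
off([.5485,-.119,.024],-74.2)
snap('scene','c1.png',(165,140,245,220),5); 
E
```

```text
t 1.8 pos [ 0.5502 -0.1199  0.0386] hd -74.22 F [-0.3 -0.5  0.6] w -0.0001
off cm [ 1.46 -0.14 -0.13] rot [-0.0004  0.0013 -0.0015]
```

View pics/c1.png

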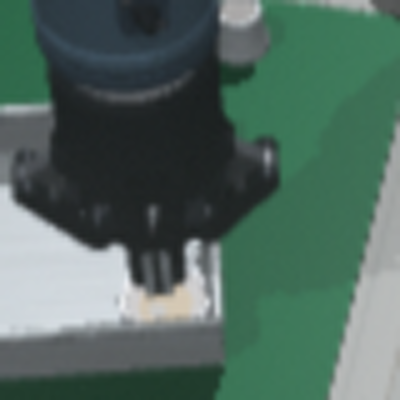

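The shut fingertips are over the middle of the low tin's lid, just above it. I'll descend gently.

Emit:
carry_out(
  rows=[
    {"offset":[0.6,-0.1,-0.1],"rotation":[0,0,0]},
    {"offset":[1.0,-0.1,-0.1],"rotation":[0,0,0]},
    {"offset":[1.1,-0.1,-0.1],"rotation":[0,0,0]},
    {"offset":[1.1,-0.1,-0.1],"rotation":[0,0,0]},
  ],
)

```text
t: 2.25
position: [0.5478, -0.1185, 0.0261]
tool_rot: [-2.246, 1.57, 2.742]
force: [-0.2, 0.8, -0.9]
width: 0.0003
```

Emit:
carry_out(
  rows=[
    {"offset":[0.1,0,0],"rotation":[0,0,0]},
    {"offset":[0.15,0,0],"rotation":[0,0,0]},
    {"offset":[0.15,0,0],"rotation":[0,0,0]},
  ],
)

```text
t: 2.55
position: [0.548, -0.1185, 0.0248]
tool_rot: [-1.161, 1.571, -2.456]
force: [-0.3, -0.1, -0.2]
width: 0.0001
```

Emit:
carry_out(
  rows=[
    {"offset":[0.05,0,0],"rotation":[0,0,0]},
    {"offset":[0.08,0,0],"rotation":[0,0,0]},
    {"offset":[0.08,0,0],"rotation":[0,0,0]},
  ],
)

```text
t: 2.85
position: [0.5481, -0.1186, 0.0241]
tool_rot: [0.779, 1.571, -0.516]
force: [-0.0, -0.6, 0.5]
width: 0.0002
```

Emit:
carry_out(
  rows=[
    {"offset":[0.03,0,0],"rotation":[0,0,0]},
    {"offset":[0.05,0,0],"rotation":[0,0,0]},
    {"offset":[0.05,0,0],"rotation":[0,0,0]},
  ],
)

```text
t: 3.15
position: [0.5484, -0.1187, 0.0241]
tool_rot: [0.869, 1.57, -0.426]
force: [-0.8, 0.3, 5.4]
width: -0.0002
```

Contact reads 5.4 N with the lid at TCP z 0.0241. I'll drag inwards slowly, first half.

Emit:
carry_out(
  rows=[
    {"offset":[0.02,-0.1,0.1],"rotation":[0,0,0]},
    {"offset":[0.02,-0.3,0.3],"rotation":[0,0,0]},
    {"offset":[0.02,-0.6,0.6],"rotation":[0,0,0]},
    {"offset":[0.02,-0.9,0.9],"rotation":[0,0,0]},
    {"offset":[0.02,-1.2,1.2],"rotation":[0,0,0]},
    {"offset":[0.02,-1.5,1.5],"rotation":[0,0,0]},
    {"offset":[0.02,-1.5,1.5],"rotation":[0,0,0]},
  ],
)

```text
t: 3.85
position: [0.5383, -0.1379, 0.0241]
tool_rot: [0.699, 1.569, -0.597]
force: [-1.4, -0.5, 4.6]
width: 0.0001
```

Emit:
carry_out(
  rows=[
    {"offset":[0.01,-0.2,0.2],"rotation":[0,0,0]},
    {"offset":[0.01,-0.5,0.5],"rotation":[0,0,0]},
    {"offset":[0.01,-0.8,0.8],"rotation":[0,0,0]},
    {"offset":[0.01,-1.2,1.2],"rotation":[0,0,0]},
    {"offset":[0.01,-1.6,1.6],"rotation":[0,0,0]},
    {"offset":[0.01,-2,2],"rotation":[0,0,0]},
    {"offset":[0.01,-2.4,2.4],"rotation":[0,0,0]},
    {"offset":[0.01,-2.7,2.7],"rotation":[0,0,0]},
    {"offset":[0.01,-3,3],"rotation":[0,0,0]},
    {"offset":[0.01,-3,3],"rotation":[0,0,0]},
    {"offset":[0.01,-3,3],"rotation":[0,0,0]},
  ],
)

```text
t: 4.95
position: [0.5176, -0.175, 0.024]
tool_rot: [0.509, 1.569, -0.786]
force: [-1.3, -1.0, 6.6]
width: -0.0003
```

Emit:
carry_out(
  rows=[
    {"offset":[-0.5,0,0],"rotation":[0,0,0]},
    {"offset":[-3,0,0],"rotation":[0,0,0]},
    {"offset":[-7,0,0],"rotation":[0,0,0]},
    {"offset":[-8,-6,0],"rotation":[0,0,0]},
    {"offset":[-8,-10,0],"rotation":[0,0,0]},
    {"offset":[-8,-10,0],"rotation":[0,0,0]},
  ],
  grip=1,
)

```text
t: 5.55
position: [0.4158, -0.2007, 0.1024]
tool_rot: [-2.279, 1.566, 2.707]
force: [-0.4, 0.0, 0.5]
width: 0.085
```

```bash
python3 - <<'E'
from h import *
off([.5176,-.175,.1],-74.2)
snap('scene','s2.png'); snap('top','t2.png')
t=cv2.imread('pics/raw_t2.png')[174:274,280:413]; s=cv2.imread('pics/raw_s2.png')[140:240,110:243]
cv2.imwrite('pics/z3.png',cv2.resize(np.hstack([t,s]),None,fx=3,fy=3,interpolation=cv2.INTER_CUBIC))
print(proj('scene',[.5176,-.175,.024])-[110,140],proj('top',[.5176,-.175,.024])-[280,174])
E
```

```text
t 5.55 pos [ 0.4158 -0.2007  0.1024] hd -74.33 F [-0.4  0.   0.5] w 0.085
off cm [ 0.2  10.49  0.27] rot [-0.0023 -0.0028  0.0033]
[68.90484486 45.47274251] [60.86458008 54.04152479]
```

View pics/z3.png

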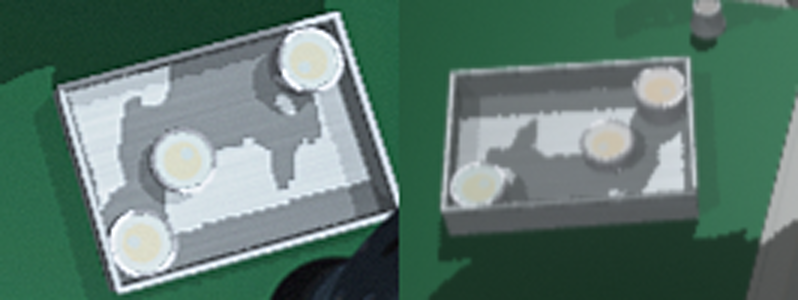

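The low tin now stands clear in mid-tray. The top view puts it within 1 px of the prediction at TCP (0.5176, -0.175), and both tall tins are untouched. I'll go back over it and down, open.

Emit:
carry_out(
  rows=[
    {"offset":[0,5,0],"rotation":[0,0,0]},
    {"offset":[0,9,0],"rotation":[0,0,0]},
    {"offset":[0,10,0],"rotation":[0,0,0]},
    {"offset":[0,10,0],"rotation":[0,0,0]},
    {"offset":[4,10,0],"rotation":[0,0,0]},
    {"offset":[6,10,0],"rotation":[0,0,0]},
    {"offset":[7,10,0],"rotation":[0,0,0]},
    {"offset":[7,10,0],"rotation":[0,0,0]},
  ],
  grip=1,
)

```text
t: 6.45
position: [0.5153, -0.1735, 0.0317]
tool_rot: [-2.348, 1.567, 2.64]
force: [-0.0, -0.3, 0.4]
width: 0.0852
```

```bash
python3 - <<'E'
from h import *
off([.5172,-.175,.0075],-74.2)
E
```

```text
t 6.45 pos [ 0.5153 -0.1735  0.0317] hd -74.21 F [-0.  -0.3  0.4] w 0.0852
off cm [2.42 0.15 0.2 ] rot [-0.0002 -0.0026  0.0026]
```

Emit:
carry_out(
  rows=[
    {"offset":[1.2,0.1,0.1],"rotation":[0,0,0]},
    {"offset":[2.0,0.1,0.1],"rotation":[0,0,0]},
    {"offset":[2.4,0.1,0.1],"rotation":[0,0,0]},
    {"offset":[2.4,0.1,0.1],"rotation":[0,0,0]},
    {"offset":[2.4,0.1,0.1],"rotation":[0,0,0]},
  ],
)

```text
t: 6.95
position: [0.5184, -0.1748, 0.0094]
tool_rot: [0.794, 1.571, -0.501]
force: [-0.2, 0.2, 0.3]
width: 0.0854
```

Emit:
carry_out(
  rows=[
    {"offset":[0.1,-0.05,0],"rotation":[0,0,0]},
    {"offset":[0.1,-0.05,0],"rotation":[0,0,0]},
    {"offset":[0.1,-0.05,0],"rotation":[0,0,0]},
    {"offset":[0.1,-0.05,0],"rotation":[0,0,0]},
    {"offset":[0.1,-0.05,0],"rotation":[0,0,0]},
    {"offset":[0.1,-0.05,0],"rotation":[0,0,0]},
    {"offset":[0.1,-0.05,0],"rotation":[0,0,0]},
    {"offset":[0.1,-0.05,0],"rotation":[0,0,0]},
  ],
  grip=0,
  grip_force=25,
)

```text
t: 7.75
position: [0.518, -0.175, 0.0085]
tool_rot: [0.792, 1.57, -0.503]
force: [-0.8, 0.6, 4.8]
width: 0.0446
```

Emit:
carry_out(
  rows=[
    {"offset":[-0.3,0,0],"rotation":[0,0,0]},
    {"offset":[-1,0,0],"rotation":[0,0,0]},
    {"offset":[-2.5,0,0],"rotation":[0,0,0]},
    {"offset":[-5,0,0],"rotation":[0,0,0]},
    {"offset":[-8,0,0],"rotation":[0,0,0]},
    {"offset":[-11,0,0],"rotation":[0,0,0]},
    {"offset":[-12,0,0],"rotation":[0,0,0]},
    {"offset":[-12,0,0],"rotation":[0,0,0]},
  ],
)

```text
t: 8.55
position: [0.519, -0.1756, 0.1306]
tool_rot: [0.759, 1.566, -0.536]
force: [1.2, -0.2, -0.5]
width: 0.045
```

```bash
python3 - <<'E'
from h import *
off([.590,.322,.16],-10.4)
snap('scene','s3.png',(120,80,280,200),5)
E
```

```text
t 8.55 pos [ 0.519  -0.1756  0.1306] hd -74.19 F [ 1.2 -0.2 -0.5] w 0.045
off cm [ -3.03  20.4  -45.93] rot [-1.1134e+00  4.7000e-03 -1.0000e-03]
```

View pics/s3.png

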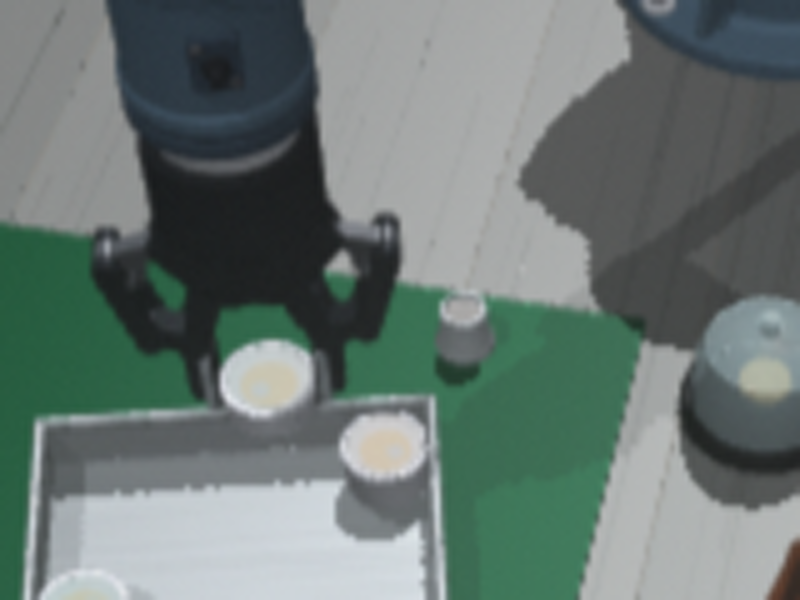

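The tin is held flat, lid at about (267,379) in the crop, and the tray's tall tins are still in place. I'm carrying it over to the lane.

Emit:
carry_out(
  rows=[
    {"offset":[-2,1,-2],"rotation":[-0.06,0,0]},
    {"offset":[-3,2.5,-5.5],"rotation":[-0.15,0,0]},
    {"offset":[-3,4,-9],"rotation":[-0.25,0,0]},
    {"offset":[-3,5.5,-13],"rotation":[-0.35,0,0]},
    {"offset":[-3,7.5,-17],"rotation":[-0.45,0,0]},
    {"offset":[-3,9.5,-21],"rotation":[-0.55,0,0]},
    {"offset":[-3,11.5,-25.5],"rotation":[-0.65,0,0]},
    {"offset":[-3,13.5,-30],"rotation":[-0.75,0,0]},
    {"offset":[-3,15.5,-34.5],"rotation":[-0.85,0,0]},
    {"offset":[-3,17.5,-39],"rotation":[-0.95,0,0]},
    {"offset":[-3,19.2,-43],"rotation":[-1.04,0,0]},
    {"offset":[-3,20.4,-46],"rotation":[-1.113,0,0]},
  ],
)

```text
t: 9.8
position: [0.5873, 0.3258, 0.1553]
tool_rot: [-2.738, 1.567, -2.915]
force: [0.8, -0.4, -0.2]
width: 0.0447
```

Emit:
carry_out(
  rows=[
    {"offset":[0,0,0],"rotation":[0,0,0]},
    {"offset":[0,0,0],"rotation":[0,0,0]},
    {"offset":[0,0,0],"rotation":[0,0,0]},
    {"offset":[0,0,0],"rotation":[0,0,0]},
  ],
)

```text
t: 10.2
position: [0.5887, 0.3218, 0.1575]
tool_rot: [-2.464, 1.57, -2.648]
force: [-0.1, -0.2, -0.7]
width: 0.0448
```

```bash
python3 - <<'E'
from h import *
off([.590,.322,.11],-10.4)
p=ray('scene',173.4,155.8,.146); print('at tray: tin-TCP',(p-[.519,-.1756,.146]).round(4))
print('px expect',proj('scene',[.59,.322,.024]),proj('top',[.59,.322,.024]))
E
```

```text
t 10.2 pos [0.5887 0.3218 0.1575] hd -10.55 F [-0.1 -0.2 -0.7] w 0.0448
off cm [4.75 0.05 0.13] rot [-0.0026 -0.001   0.0008]
at tray: tin-TCP [0.0041 0.0022 0.    ]
px expect [374.58741942 242.47876776] [107.91859538 189.76087275]
```

Emit:
carry_out(
  rows=[
    {"offset":[2,0,0.1],"rotation":[0,0,0]},
    {"offset":[4,0,0.1],"rotation":[0,0,0]},
    {"offset":[4.9,0,0.1],"rotation":[0,0,0]},
    {"offset":[4.9,0,0.1],"rotation":[0,0,0]},
    {"offset":[4.9,0,0.1],"rotation":[0,0,0]},
    {"offset":[4.9,0,0.1],"rotation":[0,0,0]},
  ],
)

```text
t: 10.8
position: [0.5907, 0.3232, 0.1106]
tool_rot: [0.52, 1.569, 0.337]
force: [0.3, -0.1, -0.1]
width: 0.0446
```

```bash
python3 - <<'E'
from h import *
off([.590,.322,.11],-10.4)
snap('scene','s4.png'); snap('top','t4.png')
zl=arm.get_obs()['position'][2]+.0155
for n in('top','scene'):
    c=proj(n,[.590,.322,zl]); print(n,c)
    im=cv2.imread('pics/raw_%s4.png'%n[0]); x0,y0=int(c[0]-40),int(c[1]-40); x0=max(x0,0)
    crop=im[y0:y0+80,x0:x0+80]; h=cv2.cvtColor(crop,cv2.COLOR_BGR2HSV); m=((h[...,2]>165)&(h[...,1]<90)).astype(np.uint8)
    cs,_=cv2.findContours(m,cv2.RETR_EXTERNAL,cv2.CHAIN_APPROX_NONE)
    for k in cs:
        if cv2.contourArea(k)<80: continue
        w=np.array([ray(n,u+x0,v+y0,zl)[:2] for u,v in k[:,0]],np.float32)*1000; print(n,k[:,0].mean(0)+[x0,y0],cv2.contourArea(k),cv2.minEnclosingCircle(w))
    globals()[n]=cv2.resize(crop,(400,400),interpolation=cv2.INTER_CUBIC)
cv2.imwrite('pics/z4.png',np.hstack([top,scene]))
E
```

```text
t 10.8 pos [0.5907 0.3232 0.1106] hd -10.45 F [ 0.3 -0.1 -0.1] w 0.0446
off cm [ 0.06 -0.13 -0.04] rot [-0.0008  0.0019 -0.0011]
top [ 86.47938841 180.25652083]
top [105.37735849 188.75471698] 162.5 ((574.3402099609375, 282.99652099609375), 18.982032775878906)
top [ 86.48387097 179.85483871] 331.0 ((590.8475341796875, 322.27398681640625), 21.329416275024414)
scene [385.68492944 218.86167034]
scene [375.04444444 242.93333333] 157.5 ((655.876953125, 301.025146484375), 19.049875259399414)
scene [352.31707317 232.85365854] 159.5 ((640.5040283203125, 252.74172973632812), 18.051849365234375)
scene [377.16494845 195.43298969] 309.5 ((531.9069213867188, 305.2049560546875), 55.4561767578125)
```

View pics/z4.png

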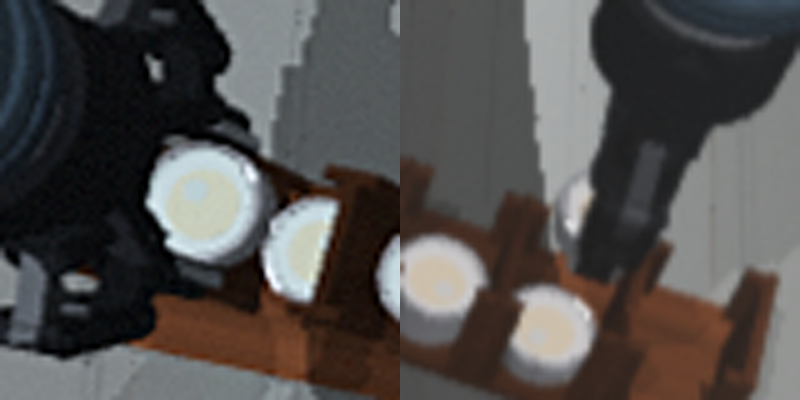

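The top view puts the held lid at (0.5908, 0.3223) against a lane centre of (0.590, 0.322), so it's centred. I'll lower it in stages and watch the force.

Emit:
carry_out(
  rows=[
    {"offset":[1,-0.05,0],"rotation":[0,0,0]},
    {"offset":[2,-0.05,0],"rotation":[0,0,0]},
    {"offset":[3,-0.05,0],"rotation":[0,0,0]},
    {"offset":[3.5,-0.05,0],"rotation":[0,0,0]},
    {"offset":[4,-0.05,0],"rotation":[0,0,0]},
    {"offset":[4.5,-0.05,0],"rotation":[0,0,0]},
    {"offset":[4.5,-0.05,0],"rotation":[0,0,0]},
  ],
)

```text
t: 11.6
position: [0.5896, 0.3224, 0.0636]
tool_rot: [-2.308, 1.57, -2.49]
force: [-0.5, -2.7, 1.1]
width: 0.0449
```

Emit:
carry_out(
  rows=[
    {"offset":[0.3,-0.06,0],"rotation":[0,0,0]},
    {"offset":[0.9,-0.06,0],"rotation":[0,0,0]},
    {"offset":[1.5,-0.06,0],"rotation":[0,0,0]},
    {"offset":[2,-0.06,0],"rotation":[0,0,0]},
    {"offset":[2.4,-0.06,0],"rotation":[0,0,0]},
    {"offset":[2.4,-0.06,0],"rotation":[0,0,0]},
  ],
)

```text
t: 12.2
position: [0.5889, 0.322, 0.039]
tool_rot: [-2.807, 1.569, -2.989]
force: [-0.9, -0.9, -0.2]
width: 0.045
```

Emit:
carry_out(
  rows=[
    {"offset":[0.3,-0.02,0.05],"rotation":[0,0,0]},
    {"offset":[0.6,-0.02,0.05],"rotation":[0,0,0]},
    {"offset":[0.8,-0.02,0.05],"rotation":[0,0,0]},
    {"offset":[0.9,-0.02,0.05],"rotation":[0,0,0]},
    {"offset":[0.9,-0.02,0.05],"rotation":[0,0,0]},
  ],
)

```text
t: 12.7
position: [0.59, 0.3218, 0.0312]
tool_rot: [1.625, 1.571, 1.443]
force: [0.0, -0.0, -0.6]
width: 0.0449
```

Emit:
carry_out(
  rows=[
    {"offset":[0.1,0,0],"rotation":[0,0,0]},
    {"offset":[0.2,0,0],"rotation":[0,0,0]},
    {"offset":[0.3,0,0],"rotation":[0,0,0]},
    {"offset":[0.3,0,0],"rotation":[0,0,0]},
  ],
)

```text
t: 13.1
position: [0.5912, 0.322, 0.0298]
tool_rot: [0.364, 1.568, 0.182]
force: [-1.0, -1.0, 6.8]
width: 0.0446
```

```bash
python3 - <<'E'
from h import *
off([.590,.322,.0265],-10.4)
o=arm.get_obs(); print(np.round(o['moment'],2))
snap('scene','s5.png'); snap('top','t5.png')
for n in('top','scene'):
    c=proj(n,[.590,.322,.042]); print(n,c)
    im=cv2.imread('pics/raw_%s5.png'%n[0]); x0,y0=int(c[0]-30),int(c[1]-30)
    globals()[n]=cv2.resize(im[y0:y0+60,x0:x0+60],(400,400),interpolation=cv2.INTER_CUBIC)
cv2.imwrite('pics/z5.png',np.hstack([top,scene]))
E
```

```text
t 13.1 pos [0.5912 0.322  0.0298] hd -10.42 F [-1.  -1.   6.8] w 0.0446
off cm [ 0.33 -0.02 -0.12] rot [-0.0003  0.0023 -0.0009]
[-0.33  0.23  0.02]
top [104.54339862 188.26459269]
scene [376.42199415 238.57452888]
```

View pics/z5.png

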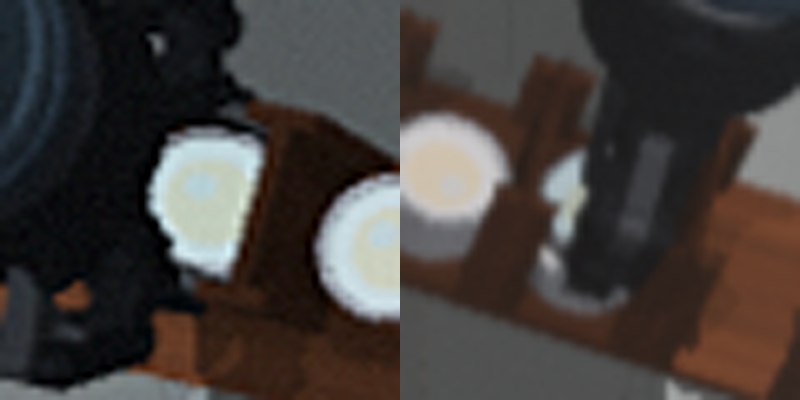

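The held tin is in the lane, directly above the low tin, with steady 6.8 N contact. The contact came about 3 mm early, which would fit the tin having slipped slightly in the grip; the earlier views allow that too. I'll ease off a little and release.

Emit:
carry_out(
  rows=[
    {"offset":[-0.02,0,-0.05],"rotation":[0,0,0]},
    {"offset":[-0.02,0,-0.05],"rotation":[0,0,0]},
    {"offset":[-0.02,0,-0.05],"rotation":[0,0,0]},
  ],
)

```text
t: 13.5
position: [0.591, 0.3219, 0.03]
tool_rot: [0.33, 1.568, 0.148]
force: [0.5, -1.1, 5.6]
width: 0.0448
```

Emit:
carry_out(
  rows=[
    {"offset":[0,0,0],"rotation":[0,0,0]},
    {"offset":[0,0,0],"rotation":[0,0,0]},
    {"offset":[0,0,0],"rotation":[0,0,0]},
    {"offset":[0,0,0],"rotation":[0,0,0]},
    {"offset":[0,0,0],"rotation":[0,0,0]},
  ],
  grip=0.72,
)

```text
t: 14.0
position: [0.5893, 0.3218, 0.0281]
tool_rot: [-2.741, 1.57, -2.923]
force: [0.2, -0.4, 0.1]
width: 0.0616
```

Emit:
carry_out(
  rows=[
    {"offset":[-0.3,0,0],"rotation":[0,0,0]},
    {"offset":[-1,0,0],"rotation":[0,0,0]},
    {"offset":[-2,0,0],"rotation":[0,0,0]},
    {"offset":[-3.5,0,0],"rotation":[0,0,0]},
    {"offset":[-6,0,0],"rotation":[0,0,0]},
    {"offset":[-10,0,0],"rotation":[0,0,0]},
    {"offset":[-14,0,0],"rotation":[0,0,0]},
    {"offset":[-14,-3,-5],"rotation":[0,0,0]},
    {"offset":[-14,-6,-10],"rotation":[0,0,0]},
    {"offset":[-14,-10,-14],"rotation":[0,0,0]},
    {"offset":[-14,-14,-18],"rotation":[0,0,0]},
    {"offset":[-14,-18,-20],"rotation":[0,0,0]},
  ],
)

```text
t: 15.2
position: [0.3747, 0.1971, 0.1694]
tool_rot: [0.43, 1.569, 0.25]
force: [0.0, -0.6, 1.1]
width: 0.0616
```

```bash
python3 - <<'E'
from h import *
off([.590,.322,.0265],-10.4)
snap('scene','s6.png'); snap('top','t6.png')
for n in('top','scene'):
    c=proj(n,[.590,.322,.042]); print(n,c)
    im=cv2.imread('pics/raw_%s6.png'%n[0]); x0,y0=int(c[0]-30),int(c[1]-30)
    cr=im[y0:y0+60,x0:x0+60]; h=cv2.cvtColor(cr,cv2.COLOR_BGR2HSV); m=((h[...,2]>165)&(h[...,1]<90)).astype(np.uint8)
    for k in cv2.findContours(m,cv2.RETR_EXTERNAL,cv2.CHAIN_APPROX_NONE)[0]:
        if cv2.contourArea(k)<80: continue
        for z in (.024,.042,.045): print(n,z,cv2.minEnclosingCircle(np.array([ray(n,u+x0,v+y0,z)[:2] for u,v in k[:,0]],np.float32)*1000))
    globals()[n]=cv2.resize(cr,(400,400),interpolation=cv2.INTER_CUBIC)
ov=np.hstack([cv2.imread('pics/raw_t6.png'),cv2.imread('pics/raw_s6.png')]); ov=cv2.resize(ov,(800,300),interpolation=cv2.INTER_AREA)
cv2.imwrite('pics/z6.png',cv2.resize(np.vstack([np.hstack([top,scene]),ov]),(685,600)))
E
```

```text
t 15.2 pos [0.3747 0.1971 0.1694] hd -10.32 F [ 0.  -0.6  1.1] w 0.0616
off cm [14.34 16.13 18.92] rot [ 0.0013  0.0017 -0.0008]
top [104.54339862 188.26459269]
top 0.024 ((580.6082153320312, 271.9368896484375), 23.079126358032227)
top 0.042 ((577.7969360351562, 265.814697265625), 22.54436492919922)
top 0.045 ((577.3284301757812, 264.79437255859375), 22.45521354675293)
top 0.024 ((592.9029541015625, 328.9714050292969), 23.828472137451172)
top 0.042 ((589.8068237304688, 321.5278015136719), 23.27633285522461)
top 0.045 ((589.2908325195312, 320.287109375), 23.184301376342773)
scene [376.42199415 238.57452888]
scene 0.024 ((579.9495239257812, 327.60333251953125), 23.737293243408203)
scene 0.042 ((591.5824584960938, 323.6227722167969), 23.288043975830078)
scene 0.045 ((593.5213623046875, 322.9595947265625), 23.21324348449707)
scene 0.024 ((573.3673095703125, 269.3191833496094), 23.09495735168457)
scene 0.042 ((585.125, 266.4419250488281), 22.657991409301758)
scene 0.045 ((587.0845947265625, 265.96234130859375), 22.585107803344727)
```

View pics/z6.png

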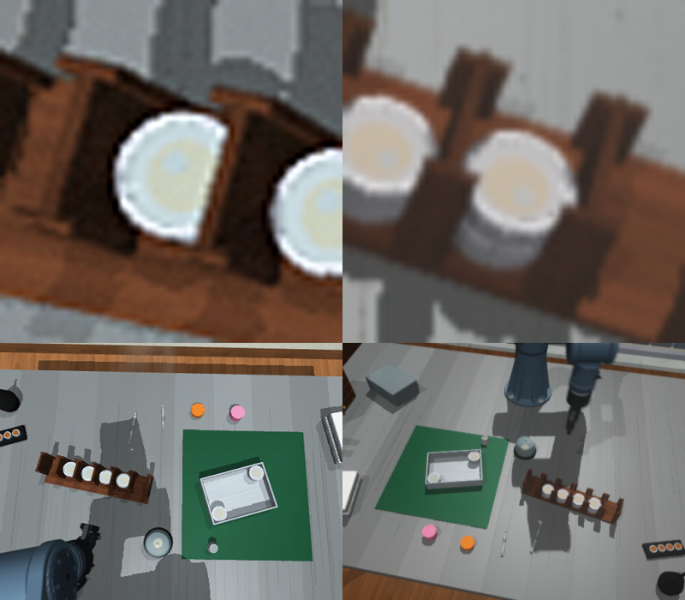

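The stacked lid's two views agree best at about 42 mm height, within about 3 mm. It lies flat in the lane on the low tin, and everything else is where it was. Handing in.

```bash
python3 -c "
from station import arm
print(arm.job_done())"
```

```text
the job is handed in; nothing more can be done
None
```

The low tin is loaded flat in the walnut dispenser, on top of the low tin already there, and I handed the job in at about 15 s.

- **Drag:** I pressed the shut fingertips on the lid at 5–7 N and drew the tin from its corner to the middle of the tray.
- **Lift and load:** I gripped it at 25 N, lifted it out, lowered it down the lane with the fingers front and back, and set it on the lower tin at about 6–7 N. It was released there, not dropped.

**Last checks:** taking the lid at the expected 42 mm height, the top view put it at (0.590, 0.322) and the scene view at (0.592, 0.324). The lane centre I measured is (0.590, 0.322). The lid looks flat, the two tall tins still stand in their tray corners, the dome, loupe and drivers look undisturbed, and the robot is clear of everything.

**What disagreed:**
- Contact in the lane came about 3 mm earlier than planned, probably because the tin had slipped slightly down in the grip.
- The gripper read 45 mm on the 46 mm tin.
- The tin brushed one lane wall at about 3 N on the way down, and I shifted it 0.6 mm to clear.

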